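# Roll a beech blank into the V-cradle and up to its stop

### The arm

A 6-joint arm with a two-finger parallel gripper is mounted at the origin on the work surface. World frame = base frame: x ahead of the robot, y to its left, z up, the work surface at z = 0. Lengths are in m, angles in rad, forces in N, time in s.
With the tool pointing down it reaches from about 0.375 to 0.975 m from the base axis. Payload 3.8 kg.
Tool frame: the origin (TCP) lies at the centre of the arm's flange, where the gripper is bolted on; the fingertips stand 173 mm ahead of it and the grasp point (between the pads) lies 155 mm ahead of it; z points along the fingers, y is the direction in which the jaws open and shut (so a half turn about z gives the same grasp; the last joint's range is limited). The gripper opens to 85 mm and grips with 20 to 120 N. Pads are 22 mm wide; open, the fingers measure 114 mm over their backs; the gripper's body (76 mm by 85 mm) begins 54 mm behind the grasp point. The pads swing forward as they close: fully open they stand 13 mm farther back than shut.
Start: joints at [1.108, 0.264, 1.604, -0, 1.274, -0.037], TCP at [0.279, 0.615, 0.405] pointing down, gripper open.
Joint ranges: [-2.63, 2.63], [-0.94, 2.18], [0.31, 2.57], [-1.31, 4.45], [0, 2.66], [-2.55, 2.55]. Speed limits (rad/s): [2.57, 2.57, 3.14, 3.14, 3.14, 3.14].

### API

Orientations are given as [roll, pitch, yaw] about the fixed x, y, z axes, in that order (R = Rz(yaw) Ry(pitch) Rx(roll)).
In Python, from cell import env gives the robot as it stands. Calls block until the motion is done:
- env.move_pose(position, orientation): joint-space move of the TCP to a pose.
- env.move_l(position, velocity=0.15, attitude=None, force_limit=None): straight line of the TCP; attitude=None keeps the orientation; velocity is the mean speed in m/s. With force_limit (N) it stops when the force on the tool has changed by that much, and returns True; else False.
- env.set_joints(angles): joint-space move.
- env.grip(opening, newtons=None): finger opening in m; newtons is the grip in N (None keeps the last); returns when the fingers have stopped.
- env.hold(seconds).
- env.inverse_kinematics(position, orientation): joint angles nearest the present ones, or None.
- env.observe(): the state.
- env.get_image(name): name is "scene" or "top" or "wrist"; returns a dict with "color" (420x560x3 uint8, red, green, blue), "range_z" (420x560 float32, m along the optical axis (not along the pixel's ray), 0 where there is no reading), "fx", "fy", "cx", "cy" (pixels), "pose" (4x4, takes a point from camera to world coordinates); the wrist camera has in their place "T_tool_cam" (4x4, takes a point from camera to tool coordinates, whose origin is the TCP and whose axes are the flange's). Camera axes: x right, y up, looking along -z (the intrinsics and any distortion apply to the point x, -y, -z); pixel columns grow to the right and rows downward; lengths in m; the calibration is good to about 2 mm. A picture is of the moment at which its call begins: read the wrist's pose just before it.
A pose or a line that the arm cannot do raises env.MotionError and nothing moves.
- env.sign_off(): hands the job in, once; it reports no verdict.
The state is a dict: "t": time; "q": joint angles; "dq": joint speeds; "joint_torque": joint torques, N m; "tool_pos": TCP position; "orientation": TCP orientation; "force": force on the tool from outside, world axes, zero at the start; "wrist_torque": the same for the moment, N m; "opening": finger opening in m.
Only numpy, scipy, OpenCV 4.12 (cv2) and the standard library are available. Lean on these libraries where they do the work, as an engineer would, in place of code of your own. Each camera call takes 0.05 s, during which the arm holds its last target.

### The job

Roll the round beech blank along the bench by pushing its side with the fingertips, so that it turns over as it goes, up the low ramp and over the lip into the groove of the wooden V-cradle; push steadily, never fling it, lift it or carry it. Then, with a fingertip on its free end, slide it along the groove until its other end is up against the dark steel stop plate, and leave it lying there fully seated in the V. Leave the paint jar, the screwdriver and the window bracket where they are.

Things in the scene. Friction and masses are not known exactly. Their poses are not given: they have to be found in the camera images.
- bar: Loose round blank of smooth beech, a cylinder 48 mm across, 150 mm long, about 0.2 kg, red-brown with thin dark lines along it. Lies right of the cradle, parallel to the groove within 0.25 rad. Origin at its centre, 24 mm above the bench; x along the cylinder, y and z turn as it rolls. Friction about 0.45; let go on the flat it soon stops, on the ramp it rolls back.
- cradle: Pale wooden V-cradle fixed to the bench, 240 mm long (x = -120 to 120 mm); groove along its x, z up. Origin at bench level under the groove's bottom (y = 0, 3 mm high), halfway along. The blank enters from -y. The near flank falls at 30 degrees from the lip to the bottom; the far flank rises at 50 degrees to y = 26 mm, 34 mm high, with a flat rail behind it to y = 56 mm.
- lip (a point): Middle of the lip between ramp and groove, 22 mm to the cradle's -y side of the groove's bottom and 15.5 mm above the bench; axes as the cradle's. The ramp rises evenly to it from bench level 73 mm further to -y, over the cradle's full length. The blank's centre rides about 40 mm above the bench as it crosses the lip.
- stop (a point): Centre of the lower edge of the stop plate's face: dark steel plate, 10 mm thick, 48 mm high, across the groove at its -x end (nearer the robot), at cradle x = -110 mm, spanning cradle y = -18 to 56 mm (the point is at y = 0, at bench level). The face looks along +x; axes as the cradle's. The +x end of the groove is open.
- seat (a point): Where the blank's centre must end: at cradle x = -35 mm, y = -5.4 mm, 33.8 mm above the bench (resting on both flanks of the V, its end on the stop plate). Axes as the cradle's.
- jar: Bystander: paint jar, 60 mm in diameter, 60 mm high, green lid. Origin at the centre of its underside.
- driver: Bystander: screwdriver with a green handle, lying on the bench. Origin under its middle, x axis along it.
- bracket: Bystander: black iron window bracket, a bar 22 x 120 mm (long along its y), 38 mm high with two ball knobs. Origin at the centre of its underside.
Not all that is in view belongs to the job. Several things have the shape of the bar; the one meant has the colours described above.

How it is judged:
On the way, in this order (a step that is already met when the one before it is completed fails the run):
1. the blank has been rolled through at least about half a turn (angle between bar's own z axis and vertical above 2.5 rad), for 0.04 s.
2. the blank lies in the groove of the V-cradle, on both flanks (y of bar in the frame of cradle between -0.0094 and -0.0014 m and z of bar in the frame of cradle between 0.0303 and 0.0373 m and angle between the x axis of bar and the x axis of cradle, either way round below 0.05 rad), for 0.2 s.
At the end, for the whole second after the job is handed in: The blank is at rest seated on both flanks of the V (its centre within 4 mm across the groove and 3.5 mm in height of the seat, its axis within 0.05 rad of the groove), its end within 4 mm of the stop plate, and jar, screwdriver and bracket are within 15 mm of where they were (all of step 2 and x of bar in the frame of cradle between -0.039 and -0.031 m and linear speed of bar below 0.02 m/s and angular speed of bar below 0.3 rad/s and distance of each of jar, driver, bracket from where it was at the start of the episode below 0.015 m); the robot touches nothing.
It fails at once if the blank is lifted: its centre rises over 50 mm above the bench, or over 32 mm before it has reached the ramp (height (world z) of bar above 0.05 m or (height (world z) of bar above 0.032 m and y of bar in the frame of cradle below -0.105 m)).
It fails at once if the blank is flung: it moves faster than 0.7 m/s (linear speed of bar above 0.7 m/s).
It fails at once if the paint jar is moved by more than 15 mm (distance of jar from where it was at the start of the episode above 0.015 m).
It fails at once if the screwdriver is moved by more than 15 mm (distance of driver from where it was at the start of the episode above 0.015 m).
It fails at once if the bracket is moved by more than 15 mm (distance of bracket from where it was at the start of the episode above 0.015 m).
It also fails if it takes over 53 s, if anything falls off the work surface, if the arm or the gripper's body presses on something with over 40 N, if the wrist force passes 120 N, or if a joint passes its speed limit or range.

## Working session

There is one attempt and no reset: what is moved stays moved. The work goes in short steps, each a Python script; the robot and the scene stay as the last script left them, time stands still between calls to the robot, and variables do not carry over. Pictures are saved under pics/ and viewed, and the job is handed in when it is done.

```bash
ls; mkdir -p pics
python3 - <<'E'
from cell import env
import cv2,numpy as np,pickle
s=env.observe();print(s['t'],s['tool_pos'],s['orientation'],s['opening'])
for n in ['scene','top','wrist']:
    im=env.get_image(n);pickle.dump(im,open(f'{n}0.pkl','wb'))
    cv2.imwrite(f'pics/{n}0.png',cv2.resize(im['color'][...,::-1],None,fx=1.4,fy=1.4))
    print(n,{k:v for k,v in im.items() if k not in('color','range_z')})
E
```

```text
pics
0.0 [0.27865489 0.61441117 0.40337301] [-3.13937802e+00 -1.05523953e-04  2.71576551e+00] 0.08509630306852163
scene {'fx': 485.1837802196051, 'fy': 485.1837802196051, 'cx': 278.60501157679994, 'cy': 209.97883549035072, 'pose': array([[-0.50884722, -0.51864974,  0.68707856,  1.43933691],
       [ 0.8605644 , -0.32726859,  0.3902873 ,  0.42726006],
       [ 0.02243683,  0.78987196,  0.61286122,  0.82094657],
       [ 0.        ,  0.        ,  0.        ,  1.        ]])}
top {'fx': 395.8871902680773, 'fy': 395.8871902680773, 'cx': 280.15577995622994, 'cy': 205.1834400013569, 'pose': array([[-0.00179567,  0.99937406, -0.03533079,  0.52906211],
       [-0.99999559, -0.00187807, -0.00229914, -0.06962864],
       [-0.00236405,  0.0353265 ,  0.99937303,  1.19381033],
       [ 0.        ,  0.        ,  0.        ,  1.        ]])}
wrist {'fx': 292.06574848475117, 'fy': 292.06574848475117, 'cx': 281.34632661982533, 'cy': 208.64013827970854, 'T_tool_cam': array([[ 1.61346050e-04,  9.55876154e-01,  2.93769896e-01,
         7.51927184e-02],
       [ 9.99999977e-01, -1.95192234e-04,  8.58956473e-05,
         7.31692817e-04],
       [ 1.39447203e-04,  2.93769876e-01, -9.55876164e-01,
         3.04041683e-02],
       [ 0.00000000e+00,  0.00000000e+00,  0.00000000e+00,
         1.00000000e+00]])}
```

View pics/top0.png

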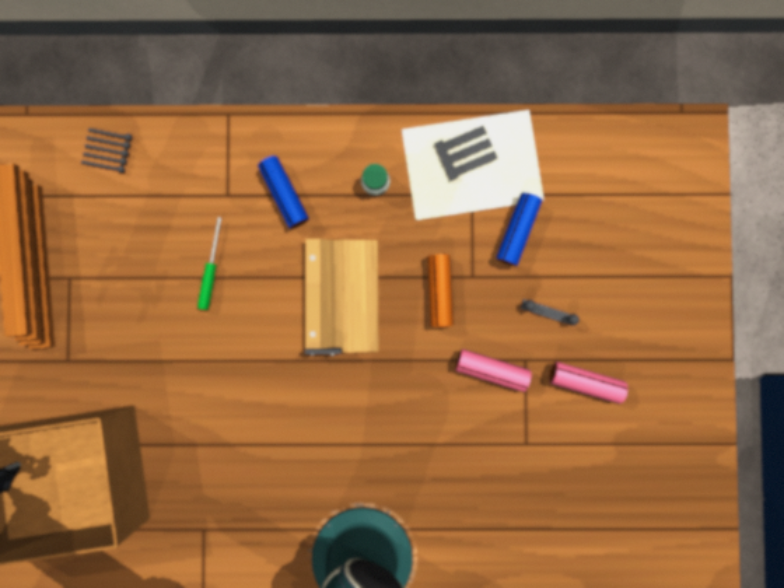

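View pics/scene0.png

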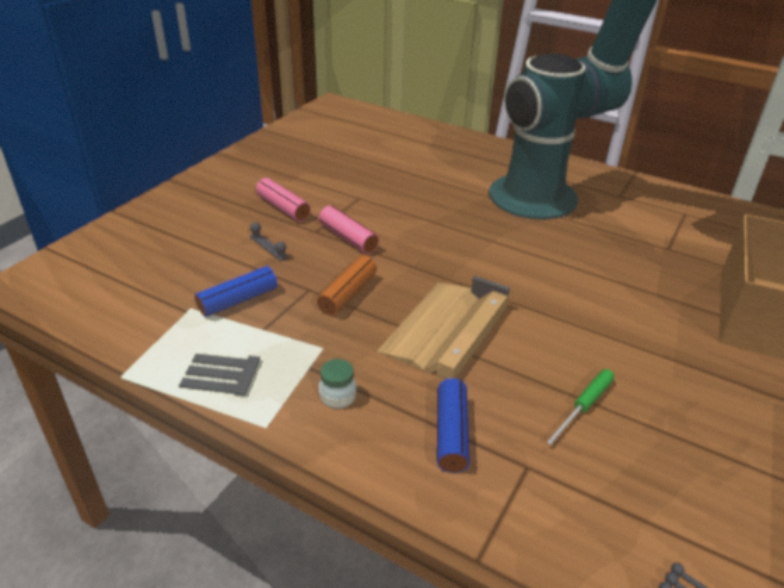

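Candidates of the bar's shape (top image, 1.4x): orange/red-brown (440,290), blue (283,192), blue (520,228), pink (494,370) and pink (589,383). The red-brown one right of the cradle, (440,290), fits the description. I'll check it in a crop and measure it.

```bash
cat > h.py <<'E'
import cv2,numpy as np,pickle
def ray(im,u,v,P=None):
    P=im['pose'] if P is None else P
    d=np.stack([(np.asarray(u)-im['cx'])/im['fx'],-(np.asarray(v)-im['cy'])/im['fy'],-np.ones(np.shape(u))],-1)
    return P[:3,3],d@P[:3,:3].T
def on_plane(im,u,v,z,P=None):
    o,d=ray(im,u,v,P); s=(z-o[2])/d[...,2]; return o+d*s[...,None]
def cloud(im,P=None):
    v,u=np.mgrid[:420,:560]; o,d=ray(im,u,v,P); return o+d*im['range_z'][...,None]
E
python3 - <<'E'
from h import *
im=pickle.load(open('top0.pkl','rb'));c=im['color'];P=cloud(im)
crop=c[150:270,200:340];cv2.imwrite('pics/crop0.png',cv2.resize(crop[...,::-1],None,fx=5.5,fy=4.9,interpolation=cv2.INTER_CUBIC))
hh=P[...,2];v=cv2.resize((np.clip(hh[150:270,200:340],-.01,.06)+.01)/.07*255,None,fx=5.5,fy=4.9,interpolation=cv2.INTER_NEAREST)
cv2.imwrite('pics/hgt0.png',v)
print(c[207,313],c[207,340],c[200,316], hh[207,310:320].round(4))
for x in range(215,275,2): print(x,P[210,x].round(4))
E
```

```text
[227 122  33] [173 110  56] [236 141  50] [0.0466 0.0437 0.0436 0.0431 0.0475 0.0462 0.0506 0.0467 0.0479 0.0437]
215 [0.5571 0.1294 0.0019]
217 [ 0.5572  0.1242 -0.0032]
219 [0.5563 0.1127 0.0314]
221 [0.5563 0.1068 0.0315]
223 [0.5564 0.1015 0.0276]
225 [0.5563 0.0949 0.0327]
227 [0.5563 0.0896 0.0289]
229 [0.5563 0.0836 0.0293]
231 [0.5564 0.078  0.0273]
233 [0.5565 0.0727 0.022 ]
235 [0.5567 0.0681 0.0108]
237 [0.5568 0.0625 0.0073]
239 [0.5569 0.0571 0.0022]
241 [0.5568 0.0507 0.0059]
243 [0.5568 0.0445 0.0079]
245 [0.5566 0.038  0.0136]
247 [0.5566 0.0321 0.0122]
249 [0.5566 0.0261 0.0126]
251 [0.5567 0.0204 0.0093]
253 [0.5567 0.0144 0.0088]
255 [0.5567 0.0084 0.0092]
257 [0.5567 0.0025 0.0074]
259 [ 0.5568 -0.0033  0.0041]
261 [ 0.5567 -0.0093  0.004 ]
263 [ 0.5566 -0.0155  0.0085]
265 [ 0.5567 -0.0213  0.005 ]
267 [ 0.5568 -0.0272  0.0018]
269 [ 0.5568 -0.0332  0.0012]
271 [ 5.568e-01 -3.920e-02  1.000e-04]
273 [ 0.5567 -0.0453  0.0038][ WARN:0@0.146] global loadsave.cpp:1063 imwrite_ Unsupported depth image for selected encoder is fallbacked to CV_8U.
```

View pics/crop0.png

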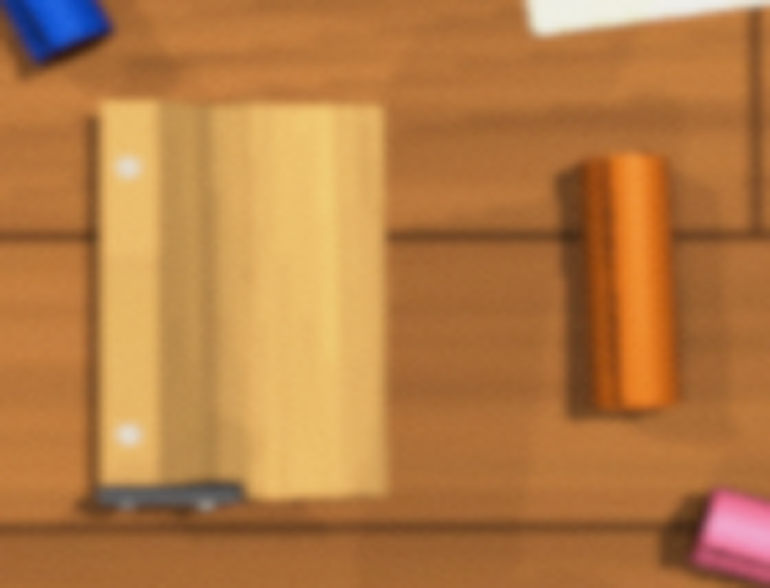

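View pics/hgt0.png

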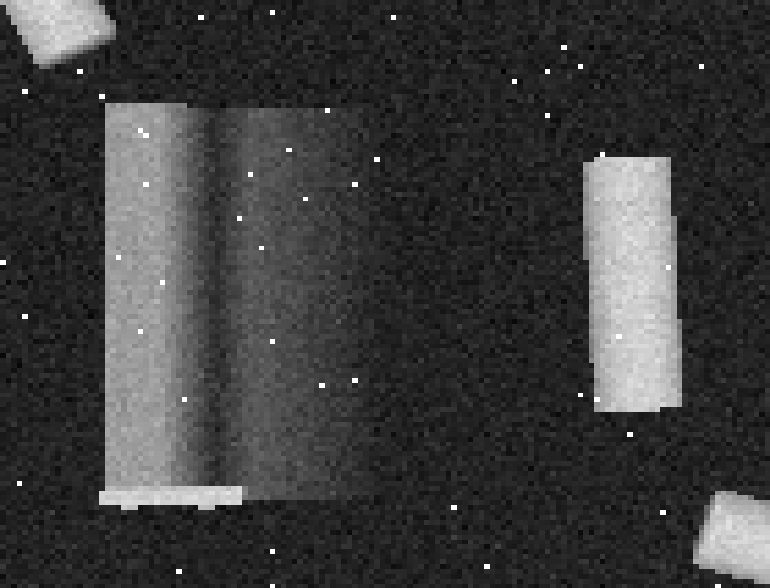

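The crop shows the chosen blank to be red-brown with dark lines, at crop (630,280). The cradle lies left of it at (240,300), with the dark stop plate at (170,496). Next I fit their poses.

```bash
cat >> h.py <<'E'
def barpose(im,P=None,zc=0.024,box=None,C=None):
    hsv=cv2.cvtColor(im['color'],cv2.COLOR_RGB2HSV)
    C=cloud(im,P) if C is None else C
    m=(hsv[...,0]<=17)&(hsv[...,1]>150)&(C[...,2]>zc-.010)&(C[...,2]<zc+.035)
    if box is not None: m&=(C[...,0]>box[0])&(C[...,0]<box[1])&(C[...,1]>box[2])&(C[...,1]<box[3])
    m=cv2.morphologyEx(m.astype(np.uint8),cv2.MORPH_CLOSE,np.ones((3,3)))
    n,l,st,ce=cv2.connectedComponentsWithStats(m)
    k=1+np.argmax(st[1:,4]); return l==k,C
E
python3 - <<'E'
from h import *
im=pickle.load(open('top0.pkl','rb'));C=cloud(im)
m,_=barpose(im,box=(.4,.75,-.15,.0))
v,u=np.nonzero(m)
print('bar px',m.sum(),u.min(),u.max(),v.min(),v.max())
(cu,cv_),(w,h),a=cv2.minAreaRect(np.stack([u,v],1).astype(np.float32));print(cu,cv_,w,h,a)
p=on_plane(im,u,v,.024+.012)  # mean surface height
print('bar mean',C[m].mean(0),'plane',p.mean(0))
q=p[:,:2]-p[:,:2].mean(0);e=np.linalg.eigh(q.T@q)[1][:,1];print('yaw',np.arctan2(*(e*np.sign(e[0]))[::-1]),'ext',np.ptp(q@e),np.ptp(q@np.array([-e[1],e[0]])))
# cradle rail
box=(C[...,0]>.38)&(C[...,0]<.72)&(C[...,1]>.05)&(C[...,1]<.16)
rail=box&(C[...,2]>.02)&(C[...,2]<.042)
rail=cv2.morphologyEx(rail.astype(np.uint8),cv2.MORPH_OPEN,np.ones((3,3)))
v,u=np.nonzero(rail);print('rail',u.min(),u.max(),v.min(),v.max())
L=[(y,u[v==y].min()-.5) for y in range(v.min()+3,v.max()-5)]
L=np.array(L,float);p=on_plane(im,L[:,1],L[:,0],.034);f=np.polyfit(p[:,0],p[:,1],1);print('rail far edge y=',f, 'yaw',np.arctan(f[0]),'at .55',np.polyval(f,.55))
# front edge of ramp by colour; column profile of gray along u=232
g=cv2.cvtColor(im['color'],cv2.COLOR_RGB2GRAY).astype(int)
for col in (225,255): 
  print(col,'top',g[164:178,col],'bot',g[246:262,col])
print('row200 right',im['color'][200,262:276,2], 'left',im['color'][200,212:224,2])
# plate
pl=box&(C[...,2]>.042);pl|=(C[...,0]>.38)&(C[...,0]<.5)&(C[...,1]>.03)&(C[...,1]<.16)&(C[...,2]>.041)
pl=cv2.morphologyEx(pl.astype(np.uint8),cv2.MORPH_OPEN,np.ones((2,2)));v,u=np.nonzero(pl);print('plate',u.min(),u.max(),v.min(),v.max())
print(on_plane(im,np.array([u.min()-.5,u.max()+.5]),np.array([v.min()-.5,v.max()+.5]),.048))
print(on_plane(im,np.array([u.min()-.5]*2),np.array([np.nonzero(rail)[0].min()-.5,251]),.034))
for y in range(244,256): print(y,C[y,225:240:3,2].round(3),g[y,225:240:3])
E
```

```text
bar px 113 306 308 182 233
307.0 207.5 51.0 2.0 90.0
bar mean [ 0.57601794 -0.14581779  0.04388227] plane [ 0.57566626 -0.14636224  0.036     ]
yaw 0.01625372494945897 ext 0.14922437057372331 0.007056812501649875
rail 206 232 160 249Traceback (most recent call last):
  File "<stdin>", line 15, in <module>
    return umr_minimum(a, axis, None, out, keepdims, initial, where)
ValueError: zero-size array to reduction operation minimum which has no identity
```

Run:
```python
from h import *
im=pickle.load(open('top0.pkl','rb'));C=cloud(im)
m,_=barpose(im,box=(.4,.75,-.24,-.1))
v,u=np.nonzero(m)
print('bar px',m.sum(),u.min(),u.max(),v.min(),v.max())
p=on_plane(im,u,v,.036)
print('bar mean',C[m].mean(0),'plane',p.mean(0))
q=p[:,:2]-p[:,:2].mean(0);e=np.linalg.eigh(q.T@q)[1][:,1];e*=np.sign(e[0]);print('yaw',np.arctan2(e[1],e[0]),'ext',np.ptp(q@e),np.ptp(q@np.array([-e[1],e[0]])))
hsv=cv2.cvtColor(im['color'],cv2.COLOR_RGB2HSV)
box=(C[...,0]>.38)&(C[...,0]<.72)&(C[...,1]>.05)&(C[...,1]<.16)
rail=box&(C[...,2]>.02)&(C[...,2]<.042)&(hsv[...,0]<40)
rail=cv2.morphologyEx(rail.astype(np.uint8),cv2.MORPH_OPEN,np.ones((3,3)))
v,u=np.nonzero(rail);print('rail',u.min(),u.max(),v.min(),v.max())
L=np.array([(y,u[v==y].min()-.5) for y in range(v.min()+3,v.max()-5) if (v==y).any()],float)
p=on_plane(im,L[:,1],L[:,0],.034);f=np.polyfit(p[:,0],p[:,1],1);print('rail far edge', 'yaw',np.arctan(f[0]),'at .55',np.polyval(f,.55),np.std(p[:,1]-np.polyval(f,p[:,0])))
g=cv2.cvtColor(im['color'],cv2.COLOR_RGB2GRAY).astype(int)
for col in (225,255): print(col,'top',g[164:178,col],'bot',g[244:262,col])
for row in (180,210,240): print(row,'right',im['color'][row,262:276,2],'left',im['color'][row,212:224,2])
for y in range(244,256): print(y,C[y,222:246:3,2].round(3),g[y,222:246:3])
print('rail end top',on_plane(im,np.array([222.]),np.array([np.nonzero(rail)[0].min()-.5]),.034))
```

```text
bar px 844 306 323 182 233
bar mean [ 0.56301217 -0.16641341  0.04606318] plane [ 0.56319697 -0.16726314  0.036     ]
yaw 0.04076326656166855 ext 0.15046746658400195 0.0479344431983252
rail 219 232 171 249
rail far edge yaw 0.0030293795849366256 at .55 0.11365537492636628 0.0010438708178025582
225 top [110 114 117 120 123 134 160 184 193 193 194 194 194 193] bot [184 180 179 173 149 114  95  93  89  81  83  97  94  87  89 102 111 112]
255 top [141 141 142 140 134 135 145 171 192 200 200 201 201 198] bot [194 195 195 194 194 193 181 152 122 110 110 106  93  80  84 101 112 117]
180 right [106 106 102  99  97  97  97  81  66  58  52  54  56  55] left [ 59  56  58  49  44  53  78  99 110 114 113 116]
210 right [105 102 101 101  99  98  95  85  67  58  54  52  53  50] left [ 63  63  61  53  46  53  75  93 100 102 103 104]
240 right [103 101  99  99  99  97  91  83  70  60  55  57  56  56] left [ 61  58  57  49  44  52  76  95 111 133 159 169]
244 [0.036 0.031 0.032 0.021 0.016 0.006 0.006 0.01 ] [184 184 167 145 145 139 154 158]
245 [0.033 0.03  0.035 0.021 0.014 0.005 0.006 0.01 ] [181 1
[... 273 characters left out ...]
8 104  91  98 117]
249 [0.038 0.045 0.039 0.04  0.045 0.045 0.045 0.05 ] [113 114 107  93  84  78  79  94]
250 [0.049 0.046 0.047 0.048 0.045 0.049 0.049 0.051] [96 95 93 88 87 89 87 89]
251 [0.047 0.044 0.049 0.048 0.049 0.047 0.047 0.046] [ 99  93  91  90  93 105  92  89]
252 [0.049 0.049 0.052 0.048 0.048 0.048 0.048 0.049] [106  89  84  86  88 125  94  93]
253 [ 0.046 -0.006  0.004 -0.002 -0.001  0.042 -0.007 -0.003] [105  81  76  74  76 129  94 103]
254 [ 0.007 -0.005  0.002 -0.002 -0.006  0.003 -0.002 -0.005] [103  83  81  74  76 111 102 107]
255 [-0.006 -0.001 -0.003  0.    -0.004 -0.001 -0.002 -0.003] [105  97  94  87  83 100 102 103]
rail end top [[0.67247533 0.10392857 0.034     ]]
```

```bash
cat >> h.py <<'E'
from scipy.spatial.transform import Rotation as R
def wristP(s,im):
    T=np.eye(4);T[:3,:3]=R.from_euler('xyz',s['orientation']).as_matrix();T[:3,3]=s['tool_pos'];return T@im['T_tool_cam']
E
python3 - <<'E'
from cell import env
from h import *
env.move_pose([.555,-.02,.40],[np.pi,0,np.pi/2])
s=env.observe();im=env.get_image('wrist');P=wristP(s,im);pickle.dump((im,P),open('w1.pkl','wb'))
print(s['t'],s['q'].round(2) if hasattr(s['q'],'round') else s['q'],s['tool_pos'],s['orientation'])
cv2.imwrite('pics/w1.png',cv2.resize(im['color'][...,::-1],None,fx=1.4,fy=1.4))
E
```

```text
2.6083 [-0.08  0.04  1.87  0.    1.23 -0.08] [ 0.55513654 -0.01923727  0.40001109] [ 3.14153749e+00 -2.93407549e-04  1.57198909e+00]
```

View pics/w1.png

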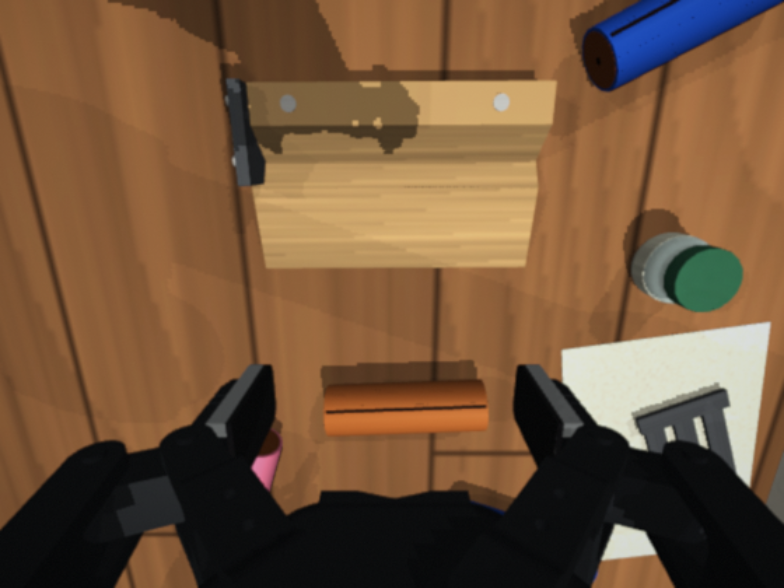

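The wrist view shows the cradle with ramp front edge at row 268, groove bottom near row 160, plate at (247,135) and the bar at (405,408). I cast these edges to the bench frame.

Run:
```python
from h import *
im,P=pickle.load(open('w1.pkl','rb'))
def w(u,v,z): return on_plane(im,np.array([u/1.4]),np.array([v/1.4]),z,P)[0].round(4)
for n,a in dict(rampL=(267,268,0),rampR=(526,267,0),railfarL=(256,82,.034),railfarR=(556,80,.034),railnearR=(549,125,.034),botL=(270,160,.003),botR=(537,160,.003),plateTopCorner=(264,184,.048),plateTop2=(242,80,.048),bracketrearTop=(251,160,.048)).items(): print(n,w(*a))
hsv=cv2.cvtColor(im['color'],cv2.COLOR_RGB2HSV);m=(hsv[...,0]<14)&(hsv[...,1]>190);m[:255]=0;m[320:]=0;m[:,:215]=0;m[:,360:]=0
m=cv2.morphologyEx(m.astype(np.uint8),cv2.MORPH_OPEN,np.ones((3,3)));m=cv2.morphologyEx(m,cv2.MORPH_CLOSE,np.ones((7,7)))
n,l,st,ce=cv2.connectedComponentsWithStats(m);k=1+np.argmax(st[1:,4]);print(st[k])
b=cv2.boxPoints(cv2.minAreaRect(np.argwhere(l==k)[:,::-1].astype(np.float32)));print(b);
p=on_plane(im,b[:,0],b[:,1],.028,P);print(p.round(4),p.mean(0))
```

```text
rampL [ 0.4373 -0.0338  0.    ]
rampR [ 0.6778 -0.0325  0.    ]
railfarL [0.4528 0.1163 0.034 ]
railfarR [0.6751 0.1179 0.034 ]
railnearR [0.6734 0.0869 0.034 ]
botL [0.4494 0.0616 0.003 ]
botR [0.6772 0.0619 0.003 ]
plateTopCorner [0.4563 0.0436 0.048 ]
plateTop2 [0.4472 0.115  0.048 ]
bracketrearTop [0.4481 0.061  0.048 ]
[ 232  272  115   20 1515]
[[231.66452 275.61337]
 [345.6022  271.05588]
 [346.26035 287.50955]
 [232.32266 292.06705]]
[[ 0.49   -0.1408  0.028 ]
 [ 0.6395 -0.1339  0.028 ]
 [ 0.642  -0.1584  0.028 ]
 [ 0.4896 -0.1657  0.028 ]] [ 0.56528591 -0.14968742  0.028     ]
```

Run:
```python
from cell import env
from h import *
Y=1.5748
env.move_pose([.564,-.219,.27],[np.pi,0,Y])
print(env.move_l([.564,-.219,.173],.08,force_limit=6))
print(env.move_l([.564,-.195,.173],.04,force_limit=4))
s=env.observe();print(s['t'],s['tool_pos'],s['orientation'],s['force'])
for n in('scene','wrist'):
    im=env.get_image(n);cv2.imwrite(f'pics/{n}2.png',cv2.resize(im['color'][...,::-1],None,fx=1.4,fy=1.4))
```

```text
False
False
5.7167 [ 0.56400636 -0.19482587  0.17296689] [-3.14152715e+00  3.98113238e-05  1.57519267e+00] [ 0.08046045 -0.09220199  0.56051653]
```

View pics/scene2.png

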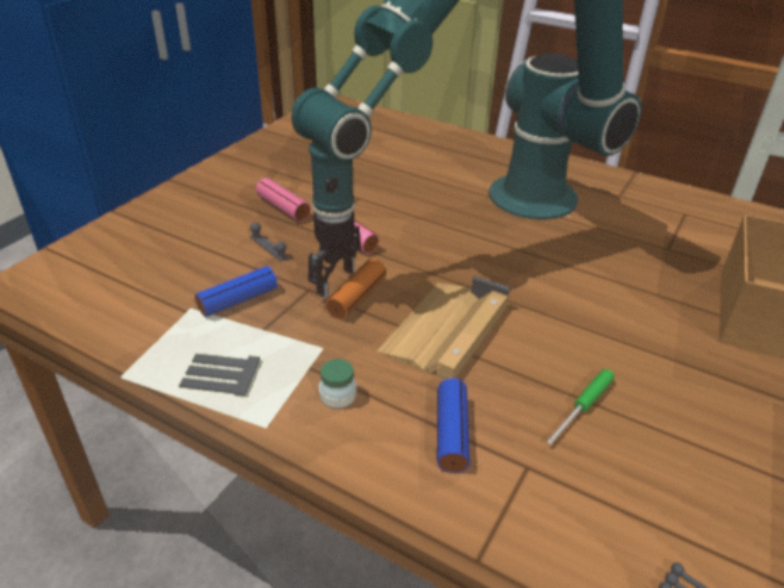

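View pics/wrist2.png

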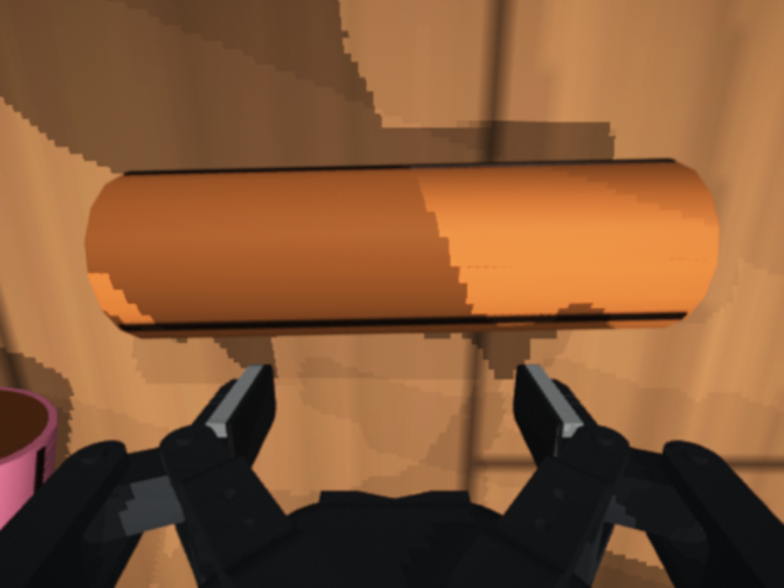

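The blank, at (400,245) in the wrist view, has already begun to roll ahead of the open tips and is nearly square to them. I'll roll it to the foot of the ramp.

Run:
```python
from cell import env
from h import *
print(env.move_l([.564,-.08,.173],.05,force_limit=8))
s=env.observe();print(s['t'],s['tool_pos'],s['force'])
for n in('wrist',):
    im=env.get_image(n);cv2.imwrite(f'pics/{n}3.png',cv2.resize(im['color'][...,::-1],None,fx=1.4,fy=1.4))
```

```text
False
8.2667 [ 0.56402262 -0.08017271  0.17301146] [ 0.34472667  0.15065384 -0.37477731]
```

View pics/wrist3.png

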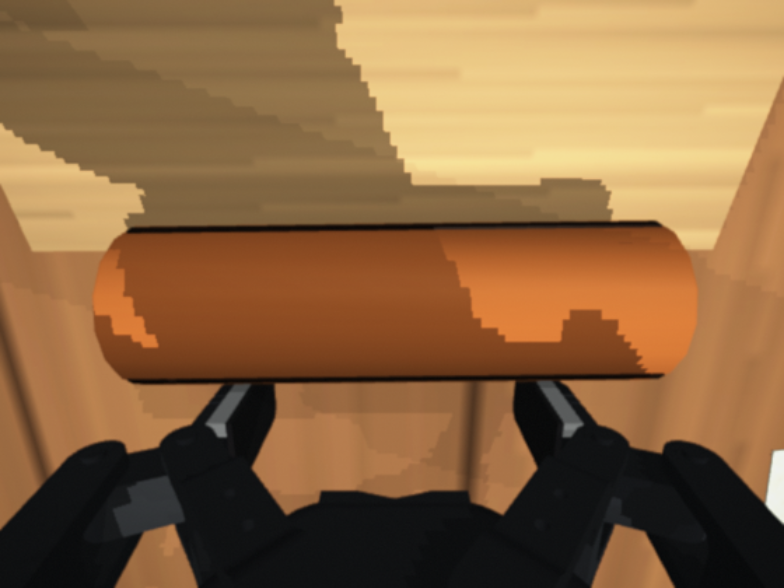

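The blank sits in contact with both tips, square, at the ramp foot (row 250). Now up the ramp, with the tips rising along the slope.

Run:
```python
from cell import env
from h import *
print(env.move_l([.564,-.06,.173],.05,force_limit=12))
print(env.move_l([.564,.004,.182],.05,force_limit=15))
s=env.observe();print(s['t'],s['tool_pos'],s['force'])
im=env.get_image('wrist');cv2.imwrite('pics/wrist4.png',cv2.resize(im['color'][...,::-1],None,fx=1.4,fy=1.4))
im=env.get_image('scene');cv2.imwrite('pics/scene4.png',cv2.resize(im['color'][150:300,200:400,::-1],None,fx=4,fy=4))
```

```text
False
False
10.3083 [0.56382526 0.00405362 0.1816874 ] [-1.30963007  0.24982795 -0.11275878]
```

View pics/wrist4.png

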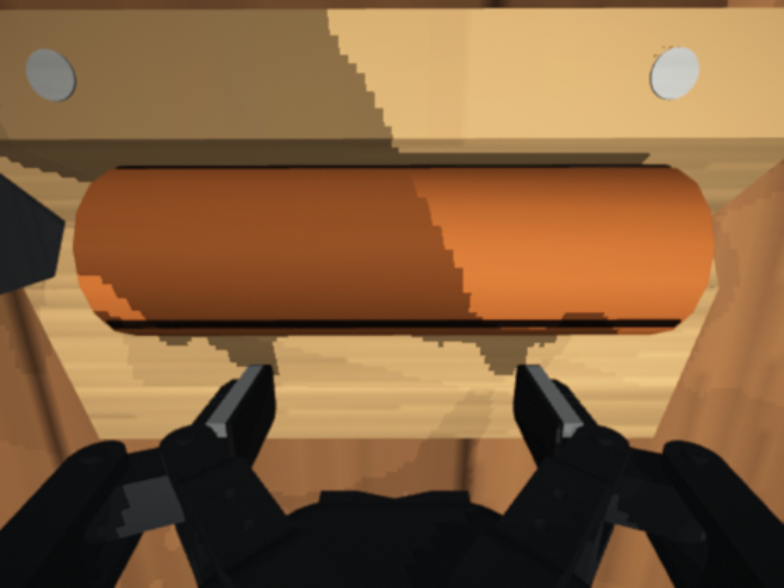

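View pics/scene4.png

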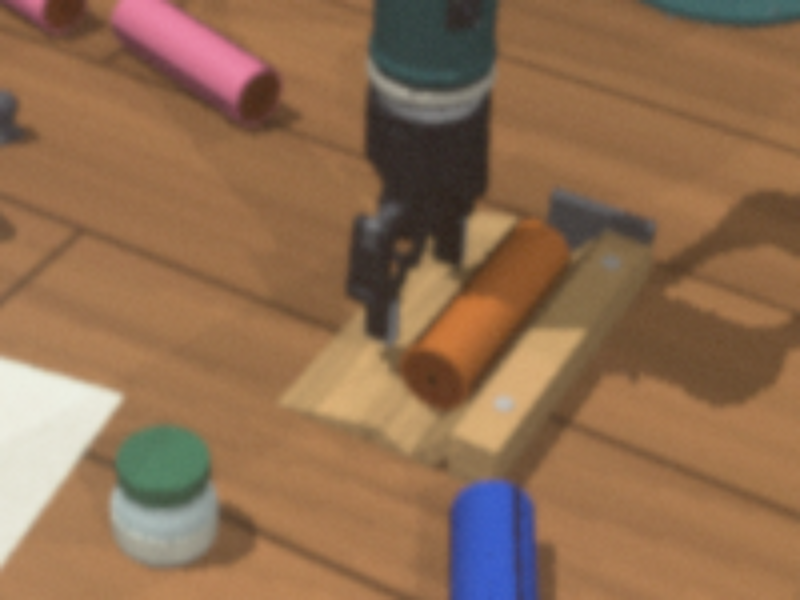

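The blank has dropped into the groove, parallel to it, with a gap to the stop plate. Next I retreat, measure it, close the gripper and go to the free (+x) end.

Run:
```python
from cell import env
from h import *
env.move_l([.564,-.012,.183],.08)
env.move_l([.564,-.012,.32],.2)
s=env.observe();im=env.get_image('wrist');P=wristP(s,im);C=cloud(im,P);pickle.dump((im,P),open('w5.pkl','wb'))
cv2.imwrite('pics/w5.png',cv2.resize(im['color'][...,::-1],None,fx=1.4,fy=1.4))
hsv=cv2.cvtColor(im['color'],cv2.COLOR_RGB2HSV)
m=(hsv[...,0]<14)&(hsv[...,1]>170)&(C[...,2]>.042)&(C[...,2]<.07)
m=cv2.morphologyEx(m.astype(np.uint8),cv2.MORPH_OPEN,np.ones((3,3)))>0
q=C[m];print(m.sum(),q.min(0),q.max(0),np.percentile(q,[1,50,99],axis=0).round(4))
# cylinder axis fit: (y-(a+bx))^2+(z-(c+dx))^2=r^2
from scipy.optimize import least_squares
x=q[:,0]-.56
f=lambda k:np.hypot(q[:,1]-k[0]-k[1]*x,q[:,2]-k[2]-k[3]*x)-.024
r=least_squares(f,[.055,0,.034,0],loss='soft_l1',f_scale=.002);print('axis y,slope,z,slope',r.x.round(4),'x mid',(np.percentile(q[:,0],[.5,99.5])).round(4))
rm=(C[...,2]>.026)&(C[...,2]<.042)&(C[...,1]>.07)&(C[...,1]<.14)&(C[...,0]>.46)&(C[...,0]<.66)
print('rail y max',np.percentile(C[rm][:,1],99.5),np.median(C[rm][:,2]))
print(s['t'])
```

```text
10601 [0.48867766 0.0339916  0.04200175] [0.63784109 0.0784484  0.06045206] [[0.4906 0.0345 0.0431]
 [0.5638 0.0578 0.0556]
 [0.636  0.078  0.059 ]]
axis y,slope,z,slope [ 0.056   0.006   0.034  -0.0001] x mid [0.4898 0.6367]
rail y max 0.1174744254924808 0.033973157189532005
11.5917
```

View pics/w5.png

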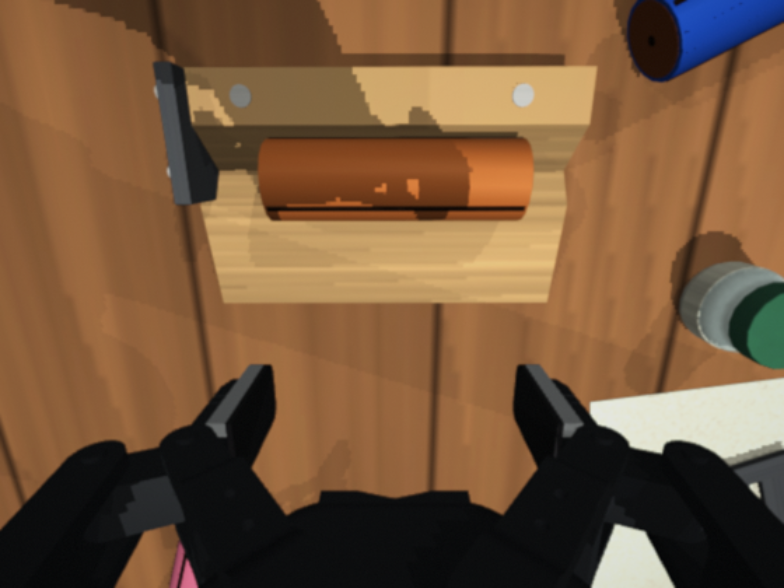

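Seated in the V: axis y 0.056, z 0.034, slope 0.006, and the free end is at x≈0.638. Closing the gripper and pushing that end along the groove.

Run:
```python
from cell import env
from h import *
env.grip(0.0,20)
env.move_pose([.672,.056,.26],[np.pi,0,1.5748])
print(env.move_l([.672,.056,.197],.08,force_limit=5))
print('push',env.move_l([.595,.0555,.197],.025,force_limit=5))
s=env.observe();print(s['t'],s['tool_pos'],s['force'],s['opening'])
im=env.get_image('scene');cv2.imwrite('pics/scene6.png',cv2.resize(im['color'][150:300,200:400,::-1],None,fx=4,fy=4))
im=env.get_image('wrist');cv2.imwrite('pics/wrist6.png',cv2.resize(im['color'][...,::-1],None,fx=1.4,fy=1.4))
```

```text
False
push True
16.1833 [0.60912888 0.05558183 0.19714555] [1.34539968 0.8379636  1.21760947] 0.00010746006410915049
```

View pics/scene6.png

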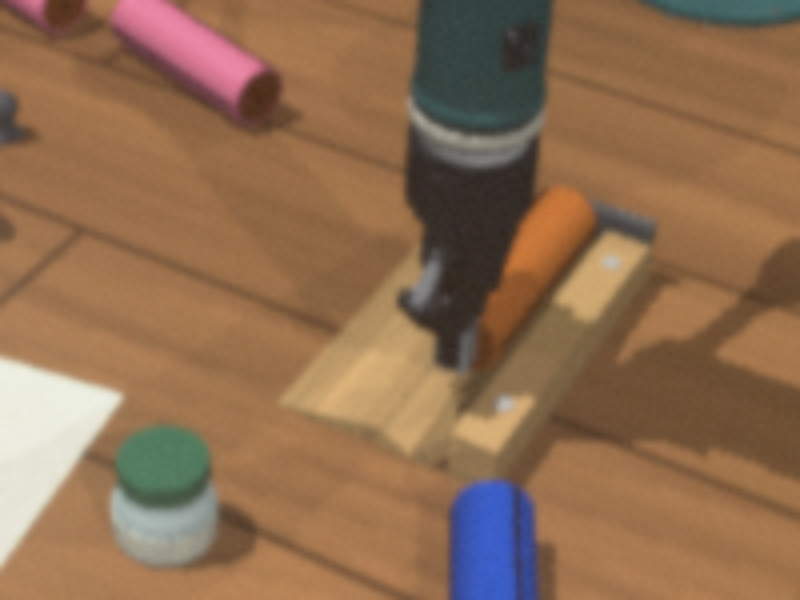

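View pics/wrist6.png

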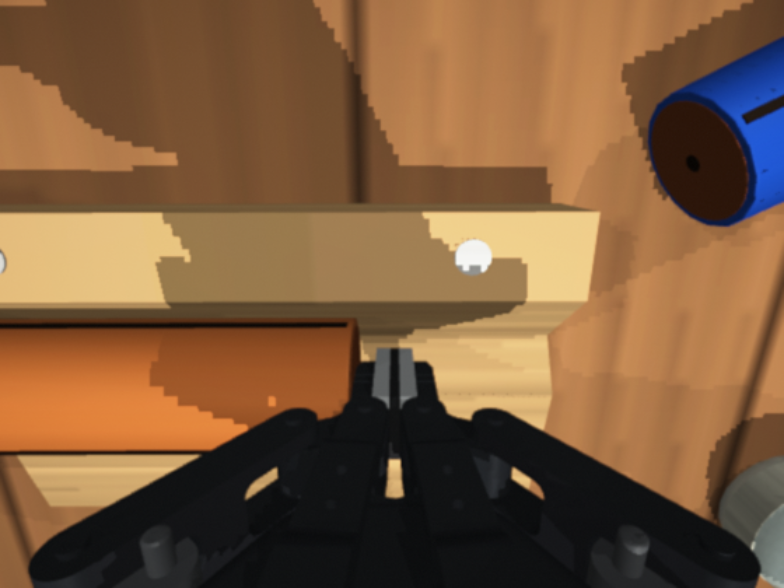

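The push stopped on force at x=0.609, where contact with the plate was expected. Backing off and checking the gap.

Run:
```python
from cell import env
from h import *
env.move_l([.63,.0555,.197],.05)
env.move_l([.63,.0555,.30],.2)
env.move_pose([.52,-.02,.33],[np.pi,0,1.5748])
s=env.observe();im=env.get_image('wrist');P=wristP(s,im);C=cloud(im,P)
c=im['color'];cv2.imwrite('pics/w7.png',cv2.resize(c[30:200,80:360,::-1],None,fx=2.8,fy=2.8,interpolation=cv2.INTER_CUBIC))
hsv=cv2.cvtColor(c,cv2.COLOR_RGB2HSV)
m=(hsv[...,0]<14)&(hsv[...,1]>170)&(C[...,2]>.042)&(C[...,2]<.07)
m=cv2.morphologyEx(m.astype(np.uint8),cv2.MORPH_OPEN,np.ones((3,3)))>0
q=C[m]
from scipy.optimize import least_squares
x=q[:,0]-.52
f=lambda k:np.hypot(q[:,1]-k[0]-k[1]*x,q[:,2]-k[2]-k[3]*x)-.024
print(least_squares(f,[.055,0,.034,0],loss='soft_l1',f_scale=.002).x.round(4),np.percentile(q[:,0],[.5,99.5]).round(4))
# range along a line at bar top
pl=(C[...,0]>.41)&(C[...,0]<.47)&(C[...,1]>.085)&(C[...,1]<.12)&(C[...,2]>.043)&(C[...,2]<.055)
if pl.sum(): print('plate top x',np.percentile(C[pl][:,0],[2,98]).round(4))
print(s['t'],s['force'])
t=env.get_image('top');pickle.dump(t,open('top7.pkl','wb'));a=pickle.load(open('top0.pkl','rb'))
cv2.imwrite('pics/top7.png',np.hstack([a['color'][60:300,130:420,::-1],t['color'][60:300,130:420,::-1]]))
```

```text
[ 0.0558  0.0068  0.0339 -0.0003] [0.4472 0.5943]
plate top x [0.4338 0.4456]
18.125 [ 0.3362268   0.30257247 -0.53502737]
```

View pics/w7.png

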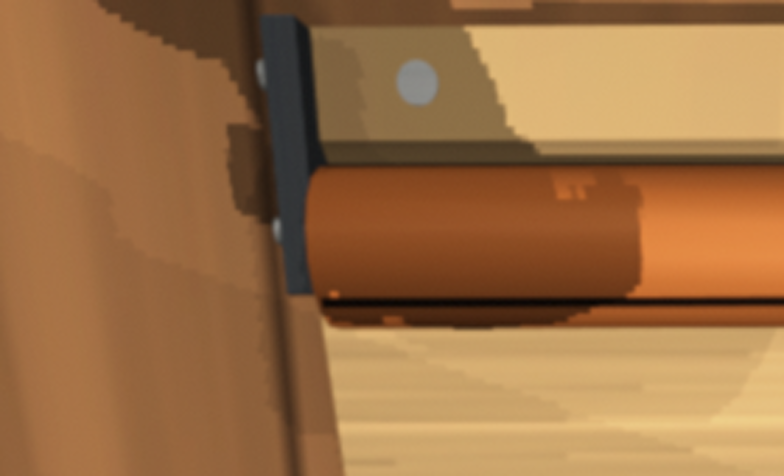

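View pics/top7.png

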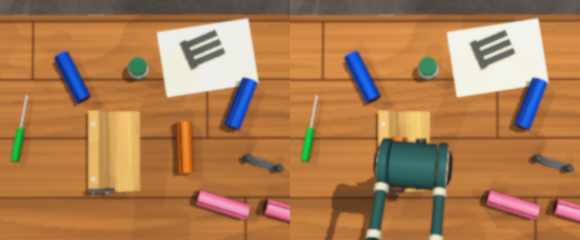

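The blank's end (crop (310,235)) meets the plate with no visible gap. Its axis is at z 0.0339, y 0.0558, and the bystanders look unmoved. Handing in.

Run:
```python
from cell import env
print(env.sign_off(), env.observe()['t'])
```

```text
the job is handed in; nothing more can be done
the job is handed in; nothing more can be done
```

I rolled the red-brown blank up the ramp and over the lip into the groove with the two open fingertips. Then I slid it along the V with the closed tips on its free end until the push stopped on contact, with the tool at x ≈ 0.609. I handed the job in just after t ≈ 18.1 s; no verdict is reported.

- **Seating:** the last wrist check put the blank's axis at y 0.0558 m and z 0.0339 m (0.0338 wanted), within about 0.007 rad of world x. My cradle yaw estimate is 0 to 0.007 rad, so it is parallel to the groove within a few mrad.
- **Against the stop:** the blank's end measured x ≈ 0.447 m against the plate's face at about 0.446 m, with no gap visible.
- **Bystanders:** the jar, screwdriver and bracket look unmoved in the top view compared with the start. I compared these by eye, not by measurement.
- **Disagreements and unmeasured steps:** the top and wrist cameras disagreed by 2 to 5 mm on the cradle's position (centre x 0.5525 against about 0.555 to 0.5575 m). The force stop and the gap check at the plate settled that. I did not measure the roll angle, but the blank rolled about 0.22 m and its dark lines visibly turned.

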